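# Clear and reset the drip feed of a polishing machine

### The job

Pick up the mallet, knock the sprung clean-out pin of the drip feed fully down with the held mallet (never with the gripper or arm), and lay the mallet down on the table, clear of the drip feed. Then take the upright handle of the valve wheel, wind the valve clockwise until it is shut against its stop, and open it again by exactly two full turns. Finish while still gripping the handle at that setting, and leave the other things on the table where they are.

Things in the scene. Friction and masses are not known exactly. Their poses are not given: they have to be found in the camera images.
- mallet_grip (a point): Mallet: this point is on its handle's centre line, 60 mm from the head's axis, a good place to grip. Handle pale wood, diameter 22, level, 30 mm above the table, reaching roughly towards the robot. x axis: along the handle to the head; z axis: up. The mallet starts on the left or the right of the table.
- mallet_face (a point): Centre of the mallet's lower rubber face, the one it stands on and strikes with: 60 mm ahead (x) of mallet_grip and 30 mm below. Same axes.
- mallet: The whole mallet, 0.25 to 0.4 kg: round steel head with black rubber faces (diameter 52, 60 tall) standing on one face; handle sticks out 142 mm from its side, half-way up. Origin and axes as mallet_face.
- block: Drip feed: fixed grey base plate 110 x 330 x 12 mm, long side (y axis) across the robot's view, origin under its centre. Carries the valve wheel at y = +75 mm, the clean-out pin at y = -115 mm, a low dark plug between them (fixed, not part of the job, top 34 mm up), a pipe, and a blue hose with orange nozzle on the far side, up to 90 mm high.
- pin_top (a point): Centre of the top of the clean-out pin: upright steel pin of diameter 16, standing 18 mm proud of a steel housing of diameter 34 whose top is 95 mm above the table. Its top starts 113 mm above the table. Sprung: travels 12 mm straight down against about 2 N rising to about 8 N, then springs back up by itself.
- pin: The sprung pin itself (origin at the centre of its top).
- valve_axis (a point): Point on the vertical axis of the valve wheel, at mid height of its handle (136 mm above the table). Does not turn with the wheel; its x and y axes are those of block.
- valve (a joint): Opening of the valve, rad, counting whole turns: 0 is shut against its stop, 6.28 one turn open; grows counter-clockwise seen from above. The handle lies from valve_axis along the block's x axis turned counter-clockwise by this angle. Takes about 2.5 N at the handle, stays where left, starts 0.5 to 1.3 turns open.
- handle: Black upright handle on the rim of the dark steel valve wheel: diameter 20, 50 mm tall, 50 mm from the wheel's axis; origin at its centre, 136 mm above the table. It spins freely on its own pin, so it can be carried round without turning the gripper. The wheel's rim (diameter 112) lies below it, top 103 mm above the table.
- bin: Bystander: open green bin, 150 x 110 x 60 mm, on the side where the mallet is not; origin at the centre of its underside.
- jar: Bystander: jar, diameter 56, 60 mm tall; origin under its centre.
- bottle: Bystander: white bottle, diameter 60, 170 mm tall; origin under its centre.
- dish: Bystander: white bowl, diameter 80, 30 mm tall; origin under its centre.
- brush: Bystander: brush lying on the table beyond the drip feed.
- slidebox: Bystander: grey box 70 x 60 x 35 mm near the robot; origin under its centre.
- weight: Bystander: brass weight, diameter 50, 50 mm tall, beyond the drip feed; origin under its centre.

How it is judged:
On the way, in this order (a step that is already met when the one before it is completed fails the run):
1. the sprung pin is knocked fully down (at least 9 of its 12 mm) by the mallet, held in the gripper (height (world z) of pin_top below 0.104 m and contact force between mallet and pin above 0.5 N and contact force between the fingers and mallet above 0.5 N), for 0.02 s.
2. the valve is shut against its stop (within 0.08 rad) (value of joint valve below 0.08 rad), for 0.2 s.
At the end, for the whole second after the job is handed in: Valve still at 12.57 rad (two turns) +-0.2, handle gripped (over 1 N, within 35 mm of the grasp point); mallet at rest on the table (mallet_grip under 60 mm), touching neither drip feed nor fingers; pin up; other things within 50 mm of their start (value of joint valve between 12.366 and 12.766 rad and velocity of joint valve between -0.15 and 0.15 rad/s and contact force between the fingers and handle above 1 N and distance between the grasp point and handle below 0.035 m and height (world z) of mallet_grip between 0 and 0.06 m and linear speed of mallet below 0.03 m/s and contact force between mallet and block below 0.1 N and contact force between the fingers and mallet below 0.1 N and height (world z) of pin_top above 0.111 m and distance of each of bin, jar, bottle, dish, brush, slidebox, weight from where it was at the start of the episode below 0.05 m); the arm keeps its last pose, push and grip.
It fails at once if the gripper or arm touches the pin (contact force between any of the fingers, the arm and pin above 0.5 N).
It fails at once if a bystander is pushed more than 50 mm away (distance of any of bin, jar, bottle, dish, brush, slidebox, weight from where it was at the start of the episode above 0.05 m).
It also fails if it takes over 72 s, if anything falls off the work surface, if the arm or the gripper's body presses on something with over 40 N, if the wrist force passes 120 N, or if a joint passes its speed limit or range.

### The arm

A 6-joint arm with a two-finger parallel gripper is mounted at the origin on the work surface. World frame = base frame: x ahead of the robot, y to its left, z up, the work surface at z = 0. Lengths are in m, angles in rad, forces in N, time in s.
With the tool pointing down it reaches from about 0.3 to 0.775 m from the base axis. Payload 14.6 kg.
Tool frame: the origin (TCP) lies at the very end of the fingers, on their centre line; the grasp point (between the pads) lies 19 mm behind it; z points along the fingers, x is the direction in which the jaws open and shut, and the axes are right-handed (so a half turn about z gives the same grasp; the last joint's range is limited). The gripper opens to 94 mm and grips with 3 to 60 N. Pads are 16 mm wide; open, the fingers measure 119 mm over their backs; the gripper's body (75 mm by 177 mm) begins 78 mm behind the grasp point.
Start: joints at [-1.314, 0.3, 1.521, -0, 1.321, -0.067], TCP at [0.175, -0.521, 0.168] pointing down, gripper open.
Joint ranges: [-3.03, 3.03], [-0.79, 2.21], [0.23, 2.52], [-1.04, 4.18], [0, 3.07], [-2.55, 2.55]. Speed limits (rad/s): [2.22, 2.22, 2.57, 3.14, 3.14, 3.14].

### API

Orientations are given as [roll, pitch, yaw] about the fixed x, y, z axes, in that order (R = Rz(yaw) Ry(pitch) Rx(roll)).
In Python, from station import ctrl gives the robot as it stands.
- The arm moves only by the shell command python3 -m inch 'ROWS' [FORCE]. ROWS is JSON, one flat list of numbers, 7 for each row, row after row: the shift along the tool's x, y, z in cm, then the turn, a rotation vector about the tool's x, y, z in rad, then the opening, from 0 (shut) to 1 (fully open). In form: [tx, ty, tz, wx, wy, wz, claw, tx, ty, tz, wx, wy, wz, claw, ...]. A call has 1 to 20 rows; each row shifts and turns the commanded pose from where the row before left it, along the tool's axes as they then stand; what a row does not reach is not made up. A row lasts 1/8 s, in which the tool goes at most 62.5 mm and 10.7 degrees, less where a joint would pass 70% of its speed; a pose out of reach is approached as far as the arm can. A call is refused whole if a number of a shift passes 6.25 or a number of a turn 0.188, either way. A call with a gripper value outside its range is refused whole. The fingers move at their own pace and stop on an object; FORCE is the grip in N (left out, the last holds). Time passes only in rows, so rows that do not move let the fingers close. It gives the time, the measured TCP pose, the force and the opening at its end, in the units of the state.
- ctrl.get_obs(): the state, without advancing time (a new reading comes with each control period).
- ctrl.camera(name): name is "side" or "top" or "wrist"; returns (picture, depth): 420x560x3 uint8, red, green, blue; 420x560 float32, m along the optical axis (not along the pixel's ray), 0 where there is no reading.
- ctrl.camera_params(name): a dict with "vertical_fov" (degrees; the focal length in pixels is half the picture's height over the tangent of half this angle, whatever the lens; pixels are square), "cx", "cy" (the principal point, pixels), "camera_from_world" (4x4, takes a point from world to camera coordinates); the wrist camera has in their place "mount" (4x4, takes a point from camera to tool coordinates, whose origin is the TCP and whose axes are the tool frame's). Camera axes: x right, y down, z forward; pixel columns grow to the right and rows downward; lengths in m; the calibration is good to about 2 mm. A picture is of the moment at which its call begins: read the wrist's pose just before it. camera_params takes no time and is no camera call.
- ctrl.hand_in(): hands the job in, once; it reports no verdict.
Trained networks look in the newest picture that a camera, given by its name, has taken for a name from the list of things; names that differ only in an ending like _2 or _b are one class to them, and where a whole thing is asked for, a point or a joint stands for the part that bears it (a point fixed in the world has none). Each returns a list of dicts, best first, with "score" (0 to 1); they miss things now and then, are a little off and sometimes report something else, mostly with a low value. They report only what shows in the picture. A call takes as long as a camera call.
- ctrl.spot_in(camera, label): "bbox" ([centre column, centre row, width, height] in pixels, round what is visible of it).
- ctrl.place_of(camera, label): "centre" ([column, row] in pixels: a listed point, or the origin of a listed thing).
The state is a dict: "time_s": time; "qpos": joint angles; "joint_vel": joint speeds; "tau": joint torques, N m; "ee_pos": TCP position; "eef_rot": TCP orientation; "force": force on the tool from outside, world axes, zero at the start; "moment": the same for the moment, N m; "grip_width": finger opening in m.
Only numpy, scipy, OpenCV 4.12 (cv2) and the standard library are available. Lean on these libraries where they do the work, as an engineer would, in place of code of your own. Each camera call takes 0.05 s, during which the arm holds its last target. There are 200 camera calls.

## Working session

There is one attempt and no reset: what is moved stays moved. The work goes in short steps, Python scripts to look and compute and a shell command to move; the robot and the scene stay as the last step left them, time stands still between calls to the robot, and variables do not carry over. Pictures are saved under pics/ and viewed, about 8 in all and at most 12, crops included, and the job is handed in when it is done.

```bash
ls; mkdir -p pics
cat > h.py <<'E'
import numpy as np, cv2
from station import ctrl
from scipy.spatial.transform import Rotation as R
def cam(name):
    o=ctrl.get_obs(); im,d=ctrl.camera(name); p=ctrl.camera_params(name)
    f=im.shape[0]/2/np.tan(np.radians(p["vertical_fov"])/2)
    if "mount" in p:
        T=np.eye(4);T[:3,:3]=R.from_euler('xyz',o["eef_rot"]).as_matrix();T[:3,3]=o["ee_pos"]
        W=T@np.array(p["mount"])
    else: W=np.linalg.inv(np.array(p["camera_from_world"]))
    return im,d,(f,p["cx"],p["cy"],W)
def ray(c,uv):
    f,cx,cy,W=c; v=W[:3,:3]@np.array([(uv[0]-cx)/f,(uv[1]-cy)/f,1]); return W[:3,3],v
def atz(c,uv,z):
    o,v=ray(c,uv); return o+v*(z-o[2])/v[2]
def atd(c,uv,d):
    o,v=ray(c,uv); return o+v*d[int(round(uv[1])),int(round(uv[0]))]
def proj(c,P):
    f,cx,cy,W=c; q=np.linalg.inv(W)@np.append(P,1); return q[:2]/q[2]*f+[cx,cy]
def save(im,n): cv2.imwrite("pics/"+n,im[:,:,::-1])
E
python3 - <<'E'
from h import *
np.set_printoptions(precision=4,suppress=True)
H={"mallet_grip":.03,"mallet_face":0.0,"block":0,"pin_top":.113,"valve_axis":.136,"handle":.136,"bin":0,"jar":0,"bottle":0,"dish":0,"slidebox":0,"weight":0,"brush":.01}
ims=[]
for n in("top","side"):
    im,d,c=cam(n); ims.append(im)
    print(n,c[3][:3,3],c[3][:3,2])
    for l,z in H.items():
        r=ctrl.place_of(n,l)
        for q in r[:2]:
            print(l,round(q["score"],2),np.round(q["centre"]),atz(c,q["centre"],z))
    save(im,n+"0.png")
print(ctrl.get_obs())
E
```

```text
pics
top [0.4681 0.0064 1.2236] [ 0.088  -0.0176 -0.996 ]
mallet_grip 0.95 [391. 245.] [ 0.4485 -0.3242  0.03  ]
mallet_face 0.95 [388. 222.] [ 0.5151 -0.3262  0.    ]
mallet_face 0.7 [166. 218.] [0.5144 0.3049 0.    ]
block 0.9 [265. 184.] [0.6178 0.027  0.    ]
pin_top 0.38 [306. 190.] [ 0.5883 -0.0814  0.113 ]
valve_axis 0.67 [236. 169.] [0.6366 0.1005 0.136 ]
bin 0.94 [167. 215.] [0.5223 0.3033 0.    ]
jar 0.62 [341. 271.] [ 0.3741 -0.191   0.    ]
jar 0.21 [387. 223.] [ 0.5102 -0.3225  0.    ]
bottle 0.87 [380. 146.] [ 0.7347 -0.3022  0.    ]
dish 0.65 [209. 276.] [0.353  0.1783 0.    ]
slidebox 0.96 [270. 260.] [0.4018 0.0085 0.    ]
weight 0.48 [311. 122.] [ 0.801  -0.1019  0.    ]
brush 0.7 [392. 242.] [ 0.4566 -0.3326  0.01  ]
brush 0.59 [181. 141.] [0.7332 0.2691 0.01  ]
side [0.2753 0.8002 0.6955] [ 0.275  -0.773  -0.5717]
mallet_grip 0.57 [358. 173.] [ 0.4566 -0.3424  0.03  ]
mallet_face 0.66 [336. 183.] [ 0.5145 -0.3174  0.    ]
block 0.92 [256. 247.] [0.6193 0.0216 0.    ]
block 0.51 [260. 174.] [ 0.7342 -0.2895  0.    ]
pin_top 0.64 [286. 184.] [ 0.5852 -0.0913  0.113 
[... 333 characters left out ...]
0.    ]
dish 0.82 [346. 324.] [0.3665 0.1799 0.    ]
dish 0.46 [286. 186.] [ 0.6419 -0.2553  0.    ]
slidebox 0.76 [356. 266.] [0.3836 0.0078 0.    ]
weight 0.73 [212. 202.] [ 0.801  -0.1133  0.    ]
brush 0.63 [152. 306.] [0.7365 0.2724 0.01  ]
{'time_s': 1.4, 'qpos': array([-1.3136,  0.2999,  1.521 , -0.    ,  1.3207, -0.0666]), 'joint_vel': array([ 0.0004, -0.0006, -0.0016, -0.0004, -0.0002,  0.0003]), 'tau': array([ -0.0003, -53.1664, -35.2917,   0.0708,   0.0213,  -0.    ]), 'ee_pos': array([ 0.175 , -0.5214,  0.1676]), 'eef_rot': array([ 3.1416,  0.    , -1.247 ]), 'force': array([ 0.4945,  0.2778, -0.9641]), 'moment': array([0.0573, 0.0373, 0.0063]), 'grip_width': 0.09388786872588882}
```

Run:
```python
import cv2
a=cv2.imread("pics/top0.png")[90:320,130:430];b=cv2.imread("pics/side0.png")[120:380,120:420]
cv2.imwrite("pics/a1.png",cv2.resize(a,None,fx=2.6,fy=2.6,interpolation=cv2.INTER_CUBIC))
cv2.imwrite("pics/b1.png",cv2.resize(b,None,fx=2.3,fy=2.3,interpolation=cv2.INTER_CUBIC))
```

```text
(no output)
```

View pics/a1.png

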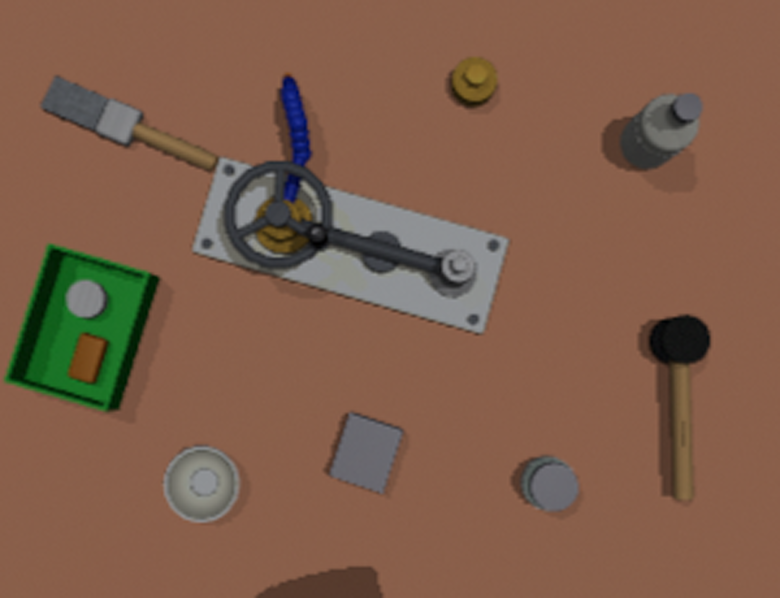

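View pics/b1.png

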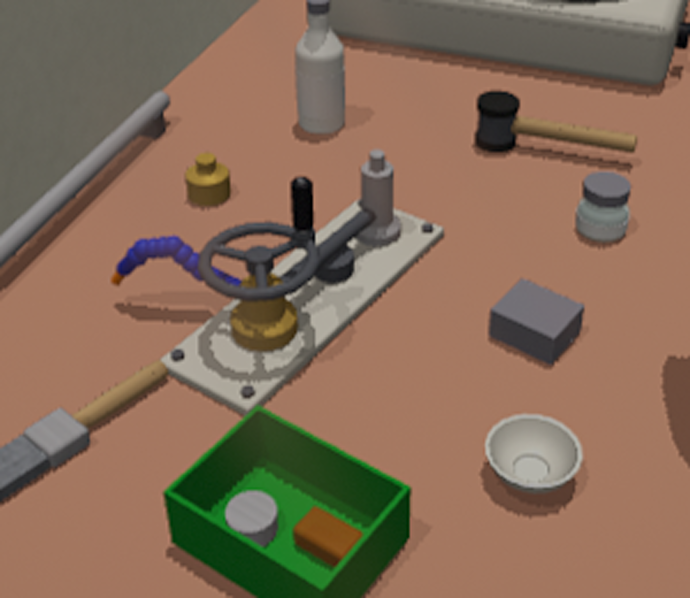

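Both views show the mallet on the right (head at top-crop (682,340), handle towards the robot), the pin at (458,262), the valve hub at (277,213) and the upright handle at (317,234). The way to the mallet is clear, so I'm moving above it.

```bash
python3 -m inch '[0,0,-2,0,0,0.162,1, 0,0,-2,0,0,0.162,1, -2.8,-3.2,-1,0,0,0,1, -2.8,-3.2,-1,0,0,0,1, -2.8,-3.2,-1,0,0,0,1, -2.8,-3.2,-1,0,0,0,1, -2.8,-3.2,-1,0,0,0,1, -2.8,-3.2,-1,0,0,0,1, -2.8,-3.2,-1,0,0,0,1, 0,0,0,0,0,0,1,0,0,0,0,0,0,1]' 60
python3 - <<'E'
from h import *
np.set_printoptions(precision=4,suppress=True)
print(ctrl.camera_params("wrist")["mount"])
im,d,c=cam("wrist")
for l,z in (("mallet_grip",.03),("mallet_face",0)):
    for q in ctrl.place_of("wrist",l)[:2]: print(l,round(q["score"],2),np.round(q["centre"]),atz(c,q["centre"],z))
save(im,"w1.png")
# depth points of handle & head
f,cx,cy,W=c
v,u=np.mgrid[0:420,0:560]; P=np.stack([(u-cx)/f*d,(v-cy)/f*d,d],-1)@W[:3,:3].T+W[:3,3]
m=(d>0)&(np.abs(P[...,0]-.45)<.15)&(np.abs(P[...,1]+.33)<.09)
h=P[m&(P[...,2]>.022)&(P[...,2]<.05)]; t=P[m&(P[...,2]>.055)&(P[...,2]<.07)]
print(len(h),len(t)); 
print("head",t.min(0),t.max(0),t.mean(0))
h=h[(h[:,2]>.033)]; h=h[h[:,0]<t.mean(0)[0]-.04]; print("h",h.min(0),h.max(0)); print("fit",np.polyfit(h[:,0],h[:,1],1),np.median(h,0))
E
```

```text
time_s: 2.78
ee_pos: [0.3986, -0.3257, 0.2773]
eef_rot: [3.141, 0.0, -1.571]
force: [-0.1, 0.5, 0.3]
grip_width: 0.094
[[ 1.      0.0007  0.0002 -0.0008]
 [-0.0007  0.957   0.29   -0.0842]
 [ 0.     -0.29    0.957  -0.2158]
 [ 0.      0.      0.      1.    ]]
mallet_grip 0.96 [270. 116.] [ 0.4558 -0.3221  0.03  ]
2101 1873
head [ 0.4918 -0.3481  0.0551] [ 0.5435 -0.297   0.062 ] [ 0.5179 -0.3224  0.0588]
h [ 0.3497 -0.3356  0.033 ] [ 0.4778 -0.3135  0.042 ]
fit [ 0.0263 -0.336 ] [ 0.4184 -0.3253  0.0382]
```

View pics/w1.png

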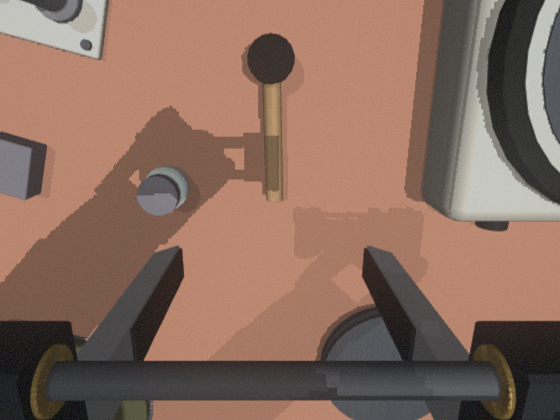

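Head and handle agree with the model: head axis (0.518,-0.3225), handle end exactly 168 mm back, handle yaw 0.026. I'll grip 48 mm from the head axis to keep the torque low.

```bash
python3 -m inch '[-0.1,-3.55,2,0,0,-0.026,1, -0.1,-3.55,4,0,0,0,1, 0,0,5,0,0,0,1, 0,0,5,0,0,0,1, 0,0,5,0,0,0,1, 0,0,3.5,0,0,0,1, 0,0,2,0,0,0,1, 0,0,0,0,0,0,1, 0,0,0,0,0,0,0, 0,0,0,0,0,0,0, 0,0,0,0,0,0,0, 0,0,0,0,0,0,0, 0,0,0,0,0,0,0]' 60
```

```text
time_s: 4.55
ee_pos: [0.47, -0.3226, 0.0128]
eef_rot: [-3.141, -0.0, -1.545]
force: [0.5, 0.2, 0.3]
grip_width: 0.0474
```

```bash
python3 -m inch '[0,0,0,0,0,0,0, 0,0,0,0,0,0,0, 0,0,0,0,0,0,0, 0,0,-1,0,0,0,0, 0,0,-4,0,0,0,0, 0,0,-4,0,0,0,0, 0,0,-4,0,0,0,0, 0,0,-3,0,0,0,0, -3,1.5,-1,0,0,0,0, -4,1.5,0,0,0,0,0, -4,0,0,0,0,0,0, 0,0,0,0,0,0,0, 0,0,0,0,0,0,0]' 60
python3 - <<'E'
from h import *
np.set_printoptions(precision=4,suppress=True)
im,d,c=cam("wrist"); print(ctrl.get_obs()["force"])
for l,z in (("mallet_grip",.2),("pin_top",.113),("valve_axis",.136),("handle",.136)):
    for q in ctrl.place_of("wrist",l)[:2]: print(l,round(q["score"],2),np.round(q["centre"]),atz(c,q["centre"],z))
save(im,"w2.png")
f,cx,cy,W=c
v,u=np.mgrid[0:420,0:560]; P=np.stack([(u-cx)/f*d,(v-cy)/f*d,d],-1)@W[:3,:3].T+W[:3,3]
def show(n,m):
    q=P[(d>0)&m]
    print(n,len(q)); 
    if len(q): print(q.min(0),q.max(0),np.median(q,0),(q.min(0)+q.max(0))/2)
x,y,z=P[...,0],P[...,1],P[...,2]
near=np.hypot(x-.587,y+.083)<.03
show("pin",near&(abs(z-.113)<.005)); show("housing",near&(abs(z-.095)<.006))
T=ctrl.get_obs()["ee_pos"]
show("head top",(np.hypot(x-T[0]-.048,y-T[1])<.05)&(z>T[2]+.03)&(x>T[0]+.02)&(z<T[2]+.07))
E
```

```text
time_s: 6.18
ee_pos: [0.4374, -0.2138, 0.1832]
eef_rot: [-3.141, -0.001, -1.545]
force: [0.2, 0.5, 0.6]
grip_width: 0.0007
[ 0.9515 -0.2022  0.087 ]
mallet_grip 0.71 [387. 163.] [ 0.4868 -0.273   0.2   ]
pin 16
[ 0.5787 -0.0837  0.1084] [ 0.5794 -0.0785  0.1115] [ 0.5791 -0.0807  0.1099] [ 0.579  -0.0811  0.1099]
housing 687
[ 0.5694 -0.097   0.089 ] [ 0.5841 -0.0649  0.1007] [ 0.5771 -0.0832  0.0937] [ 0.5768 -0.0809  0.0949]
head top 0
```

View pics/w2.png

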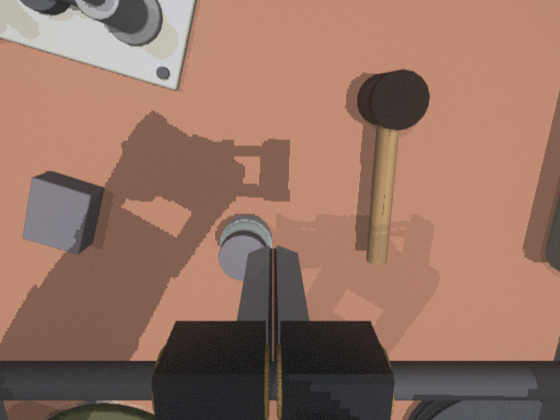

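The view shows the fingers shut on nothing: I lifted before they had closed fully, and the mallet still stands on the table (head (400,97)). I'll re-measure it and retry with a longer close.

```bash
cat > mal.py <<'E'
from h import *
np.set_printoptions(precision=4,suppress=True)
im,d,c=cam("wrist")
f,cx,cy,W=c
v,u=np.mgrid[0:420,0:560]; P=np.stack([(u-cx)/f*d,(v-cy)/f*d,d],-1)@W[:3,:3].T+W[:3,3]
m=(d>0)&(np.abs(P[...,0]-.45)<.15)&(np.abs(P[...,1]+.33)<.09)
h=P[m&(P[...,2]>.033)&(P[...,2]<.05)]; t=P[m&(P[...,2]>.055)&(P[...,2]<.07)]
print("head",t.min(0),t.max(0),(t.min(0)+t.max(0))/2)
h=h[h[:,0]<t.mean(0)[0]-.04]; print("h",h.min(0),h.max(0)); print("fit",np.polyfit(h[:,0],h[:,1],1),np.median(h,0))
E
python3 mal.py
python3 -m inch '[2,-0.5,0,0,0,0,1, 4,-1,0,0,0,0,1, 5,-1.5,0,0,0,0,1,0,0,0,0,0,0,1,0,0,0,0,0,0,1, 0,0,0,0,0,0,1,0,0,0,0,0,0,1]'
python3 mal.py
```

```text
head [ 0.492  -0.3479  0.0551] [ 0.5433 -0.2967  0.0615] [ 0.5177 -0.3223  0.0583]
h [ 0.3506 -0.3359  0.033 ] [ 0.4782 -0.3132  0.0418]
fit [ 0.0241 -0.3337] [ 0.4191 -0.3232  0.0383]
time_s: 7.35
ee_pos: [0.4701, -0.322, 0.1831]
eef_rot: [-3.141, -0.0, -1.544]
force: [0.7, -0.8, 0.4]
grip_width: 0.0671
head [ 0.4923 -0.3476  0.055 ] [ 0.5431 -0.2968  0.0615] [ 0.5177 -0.3222  0.0583]
h [ 0.35   -0.3367  0.033 ] [ 0.4783 -0.3136  0.0417]
fit [ 0.0253 -0.3356] [ 0.4188 -0.325   0.0383]
```

```bash
python3 -m inch '[0.1,0,2,0,0,0,1, 0,0,4,0,0,0,1, 0,0,4,0,0,0,1, 0,0,4,0,0,0,1, 0,0,2.1,0,0,0,1, 0,0,1,0,0,0,1, 0,0,0,0,0,0,1, 0,0,0,0,0,0,0, 0,0,0,0,0,0,0, 0,0,0,0,0,0,0, 0,0,0,0,0,0,0, 0,0,0,0,0,0,0, 0,0,0,0,0,0,0, 0,0,0,0,0,0,0, 0,0,0,0,0,0,0, 0,0,0,0,0,0,0, 0,0,0,0,0,0,0, 0,0,0,0,0,0,0, 0,0,0,0,0,0,0]' 60
```

```text
time_s: 9.78
ee_pos: [0.47, -0.3235, 0.0116]
eef_rot: [3.142, 0.0, -1.545]
force: [-0.2, 0.1, -0.4]
grip_width: 0.0005
```

Run:
```python
from h import *
im,d,c=cam("side"); a=im[110:260,240:440]; save(cv2.resize(a,None,fx=3.5,fy=3.5,interpolation=cv2.INTER_CUBIC),"s3.png")
```

```text
(no output)
```

View pics/s3.png

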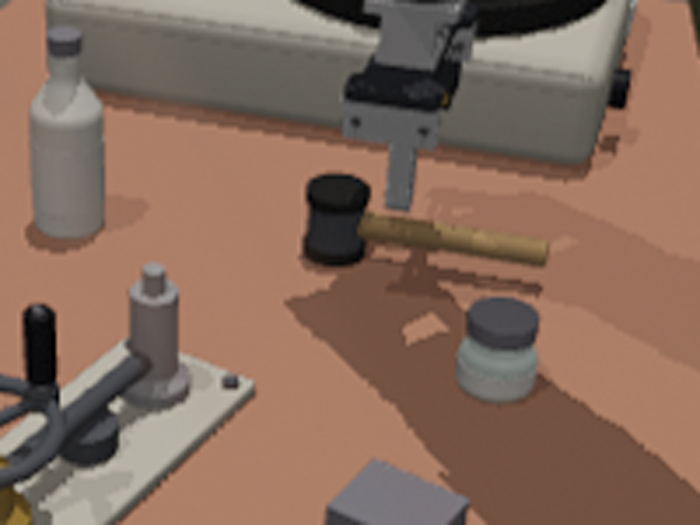

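Run:
```python
from h import *
np.set_printoptions(precision=4,suppress=True)
im,d,c=cam("side"); o=ctrl.get_obs(); print(o["ee_pos"],o["qpos"],o["tau"],o["force"])
p=proj(c,o["ee_pos"]); print("proj tcp",p,"crop",(p-[240,110])*3.5)
tip=np.array([240+400/3.5,110+205/3.5]); 
for k in range(-14,2,2): 
    q=tip+[0,k]; print(q,atd(c,q,d))
for z in (.01,.03,.05,.07): print(z,(proj(c,[.47,-.3235,z])-[240,110])*3.5)
im,d,c=cam("wrist"); print("wrist tip proj", proj(c,o["ee_pos"]))
```

```text
[ 0.47   -0.3235  0.0117] [-0.6671  0.5179  1.6054  0.      1.0183  0.8779] [ -0.0004 -59.9656 -30.0191   0.0509  -0.0466  -0.    ] [-0.0603  0.3941  0.5596]
proj tcp [351.7444 181.0654] crop [391.1054 248.7289]
[354.2857 154.5714] [ 0.4679 -0.3097  0.1026]
[354.2857 156.5714] [ 0.4675 -0.3108  0.0961]
[354.2857 158.5714] [ 0.4659 -0.3047  0.0934]
[354.2857 160.5714] [ 0.4663 -0.3098  0.0846]
[354.2857 162.5714] [ 0.4661 -0.3118  0.0775]
[354.2857 164.5714] [ 0.4651 -0.3089  0.0731]
[354.2857 166.5714] [ 0.4647 -0.3098  0.0665]
[354.2857 168.5714] [ 0.4653 -0.3165  0.0566]
0.01 [390.9474 250.5251]
0.03 [393.0882 228.9902]
0.05 [395.2669 207.0739]
0.07 [397.4845 184.766 ]
wrist tip proj [273.9032 235.313 ]
```

Run:
```python
from h import *
np.set_printoptions(precision=4,suppress=True)
im,d,c=cam("wrist"); M=np.array(ctrl.camera_params("wrist")["mount"]);f,cx,cy,W=c
for u in (262,285):
  for v in range(236,300,8):
    z=d[v,u]; print(u,v,M[:3,:3]@[(u-cx)/f*z,(v-cy)/f*z,z]+M[:3,3], W[:3,:3]@[(u-cx)/f*z,(v-cy)/f*z,z]+W[:3,3])
```

```text
262 236 [-0.0066 -0.0092 -0.0247] [ 0.4791 -0.3167  0.0364]
262 244 [-0.0066 -0.0046 -0.0248] [ 0.4744 -0.3168  0.0365]
262 252 [-0.0061 -0.0083 -0.044 ] [ 0.4782 -0.3173  0.0557]
262 260 [-0.0058 -0.0087 -0.0542] [ 0.4786 -0.3175  0.0659]
262 268 [-0.0056 -0.0084 -0.062 ] [ 0.4783 -0.3178  0.0737]
262 276 [-0.0054 -0.0087 -0.0703] [ 0.4786 -0.318   0.082 ]
262 284 [-0.0052 -0.0086 -0.0772] [ 0.4785 -0.3182  0.0889]
262 292 [-0.005  -0.0085 -0.0834] [ 0.4784 -0.3183  0.0951]
285 236 [ 0.0059 -0.0099 -0.0265] [ 0.4801 -0.3292  0.0382]
285 244 [ 0.006  -0.0052 -0.0262] [ 0.4753 -0.3294  0.0379]
285 252 [ 0.0053 -0.0088 -0.0451] [ 0.479  -0.3286  0.0568]
285 260 [ 0.0051 -0.0083 -0.0533] [ 0.4784 -0.3284  0.065 ]
285 268 [ 0.0048 -0.0085 -0.0622] [ 0.4786 -0.3281  0.0739]
285 276 [ 0.0045 -0.0087 -0.0703] [ 0.4789 -0.3279  0.082 ]
285 284 [ 0.0043 -0.0087 -0.0773] [ 0.4788 -0.3276  0.089 ]
285 292 [ 0.0041 -0.0085 -0.0835] [ 0.4786 -0.3274  0.0951]
```

The side view and wrist depth agree that the real fingertips end about 39 mm behind the reported TCP: tips at z≈0.05 while it reads 0.012. They shut above the handle (its top is at 0.041). The gripper body sits where the reported TCP says it should, so the fingers are short. I'll go 35 mm deeper, watching the force.

```bash
python3 -m inch '[0,0,0,0,0,0,1, 0,0,0,0,0,0,1, 0,0,0,0,0,0,1, 0,0,0,0,0,0,1, 0,0,0,0,0,0,1, 0,0,0,0,0,0,1, 0,0,1,0,0,0,1, 0,0,1,0,0,0,1, 0,0,0.8,0,0,0,1, 0,0,0.4,0,0,0,1,0,0,0.3,0,0,0,0]' 60
python3 -m inch '[0,0,0,0,0,0,0, 0,0,0,0,0,0,0, 0,0,0,0,0,0,0, 0,0,0,0,0,0,0, 0,0,0,0,0,0,0, 0,0,0,0,0,0,0, 0,0,0,0,0,0,0, 0,0,0,0,0,0,0]'
```

```text
time_s: 11.35
ee_pos: [0.47, -0.3235, -0.0236]
eef_rot: [3.141, 0.0, -1.545]
force: [0.5, 0.0, -0.1]
grip_width: 0.0867
time_s: 12.35
ee_pos: [0.47, -0.3236, -0.0234]
eef_rot: [3.142, -0.0, -1.545]
force: [-0.1, -1.5, 0.4]
grip_width: 0.0209
```

```bash
python3 -m inch '[0,0,-1,0,0,0,0, 0,0,-3,0,0,0,0, 0,0,-4,0,0,0,0, 0,0,-4,0,0,0,0, 0,0,-4,0,0,0,0, -2,1,-2,0,0,0,0, -4,1.5,0,0,0,0,0, -4,1.5,0,0,0,0,0, -4,1.5,0,0,0,0,0, -1.5,0.5,0,0,0,0,0, 0,0,0,0,0,0,0,0,0,0,0,0,0,0]' 60
cat > pin.py <<'E'
from h import *
import sys
np.set_printoptions(precision=4,suppress=True)
o=ctrl.get_obs(); print(o["force"],o["ee_pos"],o["grip_width"])
im,d,c=cam("wrist"); save(im,sys.argv[1])
for l,z in (("pin_top",.113),("valve_axis",.136),("handle",.136)):
    for q in ctrl.place_of("wrist",l)[:2]: print(l,round(q["score"],2),np.round(q["centre"]),atz(c,q["centre"],z))
f,cx,cy,W=c; T=o["ee_pos"]
v,u=np.mgrid[0:420,0:560]; P=np.stack([(u-cx)/f*d,(v-cy)/f*d,d],-1)@W[:3,:3].T+W[:3,3]
def show(n,m):
    q=P[(d>0)&m]; print(n,len(q)); 
    if len(q): print(q.min(0),q.max(0),np.median(q,0),(q.min(0)+q.max(0))/2)
x,y,z=P[...,0],P[...,1],P[...,2]
near=np.hypot(x-.587,y+.083)<.03
show("pin",near&(abs(z-.113)<.004)); show("housing",near&(abs(z-.095)<.004))
for zz in np.arange(T[2]+.02,T[2]+.14,.01): 
    m=(d>0)&(np.hypot(x-T[0]-.05,y-T[1])<.06)&(x>T[0]+.015)&(abs(z-zz)<.005); print(round(zz,3),m.sum(),end=' ')
print(); show("head",(d>0)&(np.hypot(x-T[0]-.05,y-T[1])<.06)&(x>T[0]+.015)&(z>T[2]+.07)&(z<T[2]+.14))
E
python3 pin.py w4.png
```

```text
time_s: 13.85
ee_pos: [0.4064, -0.1709, 0.1568]
eef_rot: [-3.141, -0.0, -1.545]
force: [-0.1, 0.2, -3.8]
grip_width: 0.021
[-0.0951  0.2361 -3.8295] [ 0.4064 -0.1709  0.1568] 0.020989721696778686
pin 0
housing 0
0.177 8 0.187 256 0.197 0 0.207 0 0.217 6 0.227 34 0.237 14390 0.247 0 0.257 0 0.267 0 0.277 0 0.287 0 0.297 3225 
head 14972
[ 0.4296 -0.2023  0.2277] [ 0.481  -0.136   0.2968] [ 0.4561 -0.1691  0.238 ] [ 0.4553 -0.1691  0.2622]
```

View pics/w4.png

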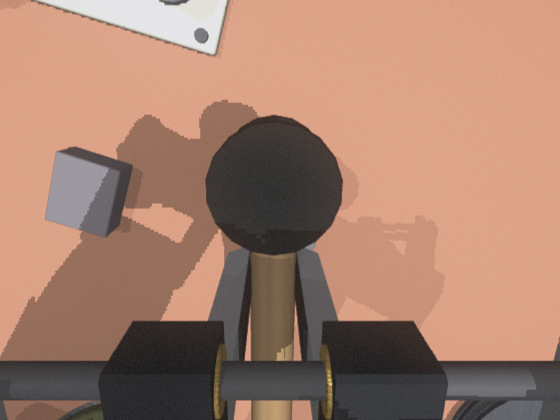

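The mallet is held level: head top is a flat disc at z=0.238, so the face is at 0.178 and the head axis 49 mm ahead of the TCP. The pin is just off the top of the frame, so I'm moving forward and up.

```bash
python3 -m inch '[-0.5,-2.5,-2,0,0,0,0, -0.5,-3,-2,0,0,0,0, 0,0,0,0,0,0,0, 0,0,0,0,0,0,0]' 60
python3 pin.py w5.png
```

```text
time_s: 14.55
ee_pos: [0.4602, -0.1588, 0.1959]
eef_rot: [3.14, 0.001, -1.545]
force: [0.1, 0.2, -3.2]
grip_width: 0.0211
[ 0.0669  0.2452 -3.1663] [ 0.4602 -0.1588  0.1959] 0.021062120493159607
pin_top 0.87 [173.  28.] [ 0.5872 -0.0824  0.113 ]
valve_axis 0.71 [83. 12.] [ 0.5924 -0.0285  0.136 ]
pin 386
[ 0.5787 -0.088   0.1091] [ 0.5938 -0.0735  0.1141] [ 0.5862 -0.0809  0.1117] [ 0.5863 -0.0808  0.1116]
housing 1131
[ 0.5699 -0.0971  0.091 ] [ 0.603  -0.0641  0.0987] [ 0.5845 -0.0839  0.0937] [ 0.5865 -0.0806  0.0949]
0.216 8 0.226 252 0.236 0 0.246 0 0.256 7 0.266 41 0.276 14373 0.286 0 0.296 0 0.306 0 0.316 0 0.326 0 
head 14988
[ 0.4832 -0.1905  0.2661] [ 0.5348 -0.1241  0.3359] [ 0.5099 -0.1572  0.277 ] [ 0.509  -0.1573  0.301 ]
```

```bash
python3 -m inch '[-2.4,-2.6,0,0,0,0,0, -2.5,-2.65,0,0,0,0,0, -2.5,-2.65,0,0,0,0,0, 0,0,2,0,0,0,0, 0,0,4,0,0,0,0, 0,0,3,0,0,0,0, 0,0,0,0,0,0,0, 0,0,0,0,0,0,0]' 60
```

```text
time_s: 15.75
ee_pos: [0.5384, -0.083, 0.1081]
eef_rot: [-3.14, -0.0, -1.545]
force: [0.5, 0.5, -3.1]
grip_width: 0.0206
```

```bash
python3 -m inch '[0.05,0,1,0,0,0,0, 0,0,0.8,0,0,0,0, 0,0,0.4,0,0,0,0, 0,0,0,0,0,0,0]' 60
python3 -m inch '[0,0,0.3,0,0,0,0, 0,0,0.2,0,0,0,0, 0,0,0,0,0,0,0, 0,0,0,0,0,0,0]'
```

```text
time_s: 16.25
ee_pos: [0.5378, -0.0832, 0.0846]
eef_rot: [3.141, -0.0, -1.545]
force: [-2.6, 0.1, 0.7]
grip_width: 0.0207
time_s: 16.75
ee_pos: [0.5379, -0.0833, 0.0798]
eef_rot: [-3.141, -0.0, -1.545]
force: [-2.4, -0.1, 1.5]
grip_width: 0.0205
```

```bash
python3 -m inch '[0,0,0.4,0,0,0,0, 0,0,0.1,0,0,0,0, 0,0,0,0,0,0,0]'
python3 - <<'E'
from h import *
np.set_printoptions(precision=4,suppress=True)
im,d,c=cam("side"); print(proj(c,[.5865,-.081,.11]))
save(cv2.resize(im[130:230,230:360],None,fx=5,fy=5,interpolation=cv2.INTER_CUBIC),"s6.png")
im,d,c=cam("wrist");o=ctrl.get_obs();T=o["ee_pos"];f,cx,cy,W=c
v,u=np.mgrid[0:420,0:560]; P=np.stack([(u-cx)/f*d,(v-cy)/f*d,d],-1)@W[:3,:3].T+W[:3,3]
x,y,z=np.moveaxis(P,-1,0)
m=(d>0)&(np.hypot(x-T[0]-.05,y-T[1])<.035)&(z>T[2]+.06)&(z<T[2]+.12)&(x>T[0]+.02)
q=P[m]; A=np.c_[q[:,0]-T[0]-.049,q[:,1]-T[1],np.ones(len(q))]; s=np.linalg.lstsq(A,q[:,2],rcond=None)[0]; print("tilt,top z",s,"T",T,o["force"])
E
```

```text
time_s: 17.12
ee_pos: [0.5376, -0.0833, 0.0752]
eef_rot: [3.141, -0.0, -1.545]
force: [-9.4, -0.2, 13.0]
grip_width: 0.0207
[283.7211 187.154 ]
tilt,top z [0.0298 0.0008 0.1597] T [ 0.5376 -0.0833  0.0753] [-9.4103  0.0267 12.8496]
```

View pics/s6.png

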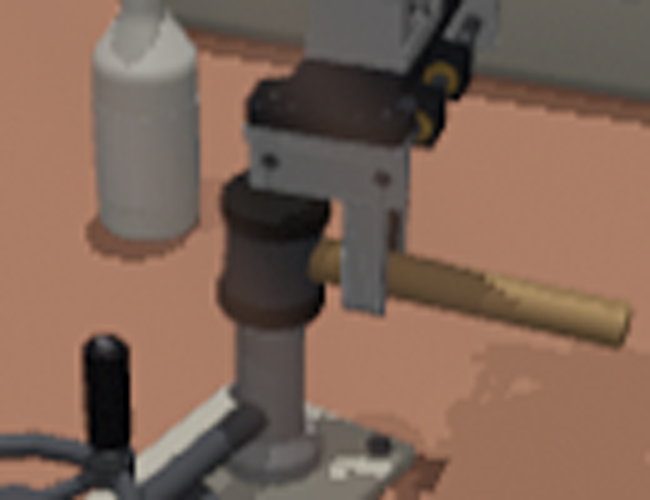

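The rubber face sits at z≈0.100 on the pin with 16 N net, so the pin is bottomed out with the mallet firmly held and the fingers clear of it. I'm lifting off and taking the mallet back to its spot.

```bash
python3 -m inch '[0,0,-2,0,0,0,0, 0,0,-4,0,0,0,0, 2.4,0.7,0,0,0,0,0, 4.8,1.5,0,0,0,0,0, 4.8,1.5,0,0,0,0,0, 4.8,1.5,0,0,0,0,0, 4.8,1.5,0,0,0,0,0, 2.3,0.7,1,0,0,0,0, 0,0,4,0,0,0,0, 0,0,4,0,0,0,0, 0,0,3.8,0,0,0,0, 0,0,1.6,0,0,0,0, 0,0,0.6,0,0,0,0, 0,0,0,0,0,0,0]' 60
```

```text
time_s: 18.98
ee_pos: [0.4705, -0.3243, -0.0146]
eef_rot: [-3.141, -0.001, -1.545]
force: [-0.3, 0.2, -3.2]
grip_width: 0.0204
```

```bash
python3 -m inch '[0,0,0.5,0,0,0,0, 0,0,0.2,0,0,0,0, 0,0,0,0,0,0,0, 0,0,0,0,0,0,0.5, 0,0,0,0,0,0,0.5, 0,0,0,0,0,0,0.5, 0,0,0,0,0,0,0.5, 0,0,0,0,0,0,0.5, 0,0,-1,0,0,0,0.5, 0,0,-4,0,0,0,0.5, 0,0,-5,0,0,0,0.5, 0,0,-5,0,0,0,0.5, 0,0,0,0,0,0,0.5]' 60
python3 mal.py
```

```text
time_s: 20.6
ee_pos: [0.4715, -0.3252, 0.1324]
eef_rot: [-3.136, -0.005, -1.545]
force: [0.2, 1.2, -0.3]
grip_width: 0.0468
head [ 0.4919 -0.348   0.0556] [ 0.5435 -0.2976  0.0613] [ 0.5177 -0.3228  0.0585]
h [ 0.35  -0.335  0.033] [ 0.4783 -0.3137  0.0418]
fit [ 0.0161 -0.3309] [ 0.4197 -0.3242  0.0383]
```

```bash
python3 -m inch '[0,0,-5,0,0,0,0.6, -2,-0.2,-5,0,0,0,0.6, -5,-0.7,-1,0,0,0,0.6, -5,-0.7,0,0,0,0,0.6, -5.2,-0.7,0,0,0,0,0.6, -5.2,-0.7,0,0,0,0,0.6, -5,-0.7,0,0,0,0,0.6, -5,-0.7,0,0,0,0,0.6, -4,-0.4,0,0,0,0,0.6, -2,-0.2,0,0,0,0,0.6, 0,0,0,0,0,0,0.6, 0,0,0,0,0,0,0.6]' 40
cat > val.py <<'E'
from h import *
import sys
np.set_printoptions(precision=4,suppress=True)
o=ctrl.get_obs(); print(o["ee_pos"],o["grip_width"],o["time_s"])
im,d,c=cam("wrist"); save(im,sys.argv[1])
for l,z in (("pin_top",.113),("valve_axis",.136),("handle",.136)):
    for q in ctrl.place_of("wrist",l)[:2]: print(l,round(q["score"],2),np.round(q["centre"]),atz(c,q["centre"],z))
f,cx,cy,W=c
v,u=np.mgrid[0:420,0:560]; P=np.stack([(u-cx)/f*d,(v-cy)/f*d,d],-1)@W[:3,:3].T+W[:3,3]
x,y,z=np.moveaxis(P,-1,0); near=(d>0)&(np.hypot(x-.632,y-.1)<.085)
q=P[near&(z>.125)&(z<.17)]; q2=q[q[:,2]>q[:,2].max()-.008]; print("handle",len(q),q[:,2].max(),np.median(q2,0),q2.min(0),q2.max(0))
hc=(q2.min(0)+q2.max(0))[:2]/2
r=P[near&(abs(z-.1)<.006)][:,:2]; r=r[np.hypot(*(r-hc).T)>.025]
from scipy.optimize import least_squares
s=least_squares(lambda p:(np.hypot(r[:,0]-p[0],r[:,1]-p[1])-.051),[.632,.1],loss='soft_l1',f_scale=.003).x
print("rim",len(r),s,"handle-axis dist",np.hypot(*(hc-s)),"world ang",np.degrees(np.arctan2(*(hc-s)[::-1])))
b=s-np.array([.5865,-.081]); yaw=np.arctan2(-b[0],b[1]); print("pin-valve",np.hypot(*b),"yaw",np.degrees(yaw),"valve angle mod 360",np.degrees(np.arctan2(*(hc-s)[::-1])-yaw)%360)
E
python3 val.py w7.png
```

```text
time_s: 22.15
ee_pos: [0.5099, 0.0605, 0.2371]
eef_rot: [3.141, -0.0, -1.545]
force: [-0.0, -0.4, 0.3]
grip_width: 0.0562
[0.5099 0.0605 0.2371] 0.056201346588875004 22.15
pin_top 0.79 [436. 100.] [ 0.5911 -0.0796  0.113 ]
pin_top 0.62 [222.  38.] [0.6363 0.1067 0.113 ]
valve_axis 0.98 [225.  38.] [0.6337 0.1018 0.136 ]
handle 0.7 [276.  74.] [0.6086 0.0611 0.136 ]
handle 590 0.1616248669632162 [0.609  0.0606 0.1594] [0.5994 0.0509 0.1545] [0.6185 0.0703 0.1616]
rim 4594 [0.6343 0.1004] handle-axis dist 0.047138040378925085 world ang -122.43860196101916
pin-valve 0.18755362183628038 yaw -14.75740032089946 valve angle mod 360 252.3187983598803
```

View pics/w7.png

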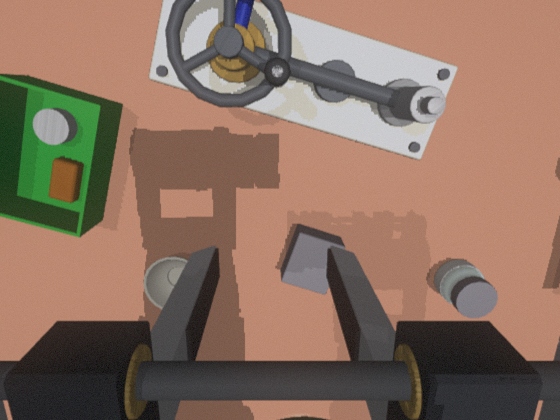

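Handle at (0.609,0.061); the axis is about (0.634,0.1025) from three measures (rim fit, detector, 190 mm from the pin). So the valve is about 253° open, 0.70 turn, inside the stated range. Now taking the handle.

```bash
python3 -m inch '[0.1,-3.4,0,0,0,0,0.6, 0.1,-3.4,0,0,0,0,0.6, 0.06,-3.1,0,0,0,0,0.6, 0,0,4,0,0,0,0.6, 0,0,4.5,0,0,0,0.6, 0,0,4,0,0,0,0.6, 0,0,2,0,0,0,0.6, 0,0,0,0,0,0,0.6, 0,0,0,0,0,0,0, 0,0,0,0,0,0,0, 0,0,0,0,0,0,0, 0,0,0,0,0,0,0, 0,0,0,0,0,0,0, 0,0,0,0,0,0,0, 0,0,0,0,0,0,0, 0,0,0,0,0,0,0]' 40
```

```text
time_s: 24.35
ee_pos: [0.6092, 0.0608, 0.093]
eef_rot: [-3.141, -0.0, -1.545]
force: [-3.1, -4.3, 5.5]
grip_width: 0.0191
```

```bash
cat > circ.py <<'E'
import sys,numpy as np
from station import ctrl
# args: axis x y, radius mm, start tool pos from obs, step deg, n -> tool-axis shifts cm
ax,ay,r,step,n=map(float,sys.argv[1:6]); o=ctrl.get_obs(); p=np.array(o["ee_pos"][:2]); yaw=o["eef_rot"][2]
if len(sys.argv)>6: p=np.array([ax,ay])+r*np.array([np.cos(np.radians(float(sys.argv[6]))),np.sin(np.radians(float(sys.argv[6])))])
a=np.arctan2(p[1]-ay,p[0]-ax); print("start ang",np.degrees(a),"r",np.hypot(p[0]-ax,p[1]-ay)); 
tx=np.array([np.cos(yaw),np.sin(yaw)]);ty=np.array([np.sin(yaw),-np.cos(yaw)])
for i in range(int(n)):
    a+=np.radians(step); q=np.array([ax+r*np.cos(a),ay+r*np.sin(a)]); e=q-p; p=q; print("%.2f,%.2f,0,0,0,0,0,"%(e@tx*100,e@ty*100),end=' ')
print(np.degrees(a))
E
python3 circ.py .6345 .103 .0495 -18 14
```

```text
start ang -120.94119952744323 r 0.049208363124840976
-1.00,1.18,0,0,0,0,0, -1.33,0.79,0,0,0,0,0, -1.51,0.34,0,0,0,0,0, -1.54,-0.15,0,0,0,0,0, -1.42,-0.62,0,0,0,0,0, -1.16,-1.02,0,0,0,0,0, -0.79,-1.33,0,0,0,0,0, -0.34,-1.51,0,0,0,0,0, 0.15,-1.54,0,0,0,0,0, 0.62,-1.42,0,0,0,0,0, 1.02,-1.16,0,0,0,0,0, 1.33,-0.79,0,0,0,0,0, 1.51,-0.34,0,0,0,0,0, 1.54,0.15,0,0,0,0,0, -372.94119952744325
```

```bash
python3 -m inch '[-1.0,1.18,0,0,0,0,0, -1.33,0.79,0,0,0,0,0, -1.51,0.34,0,0,0,0,0, -1.54,-0.15,0,0,0,0,0, -1.42,-0.62,0,0,0,0,0,0,0,0,0,0,0,0]' 40
python3 -m inch '[-1.16,-1.02,0,0,0,0,0, -0.79,-1.33,0,0,0,0,0, -0.34,-1.51,0,0,0,0,0, 0.15,-1.54,0,0,0,0,0, 0.62,-1.42,0,0,0,0,0,0,0,0,0,0,0,0]'
```

```text
time_s: 25.1
ee_pos: [0.5942, 0.1288, 0.093]
eef_rot: [-3.136, -0.001, -1.545]
force: [14.4, -6.4, -1.8]
grip_width: 0.0195
time_s: 25.85
ee_pos: [0.6608, 0.1463, 0.0931]
eef_rot: [-3.14, 0.001, -1.545]
force: [3.9, 2.0, 4.0]
grip_width: 0.0194
```

```bash
python3 -m inch '[1.02,-1.16,0,0,0,0,0, 1.33,-0.79,0,0,0,0,0, 1.51,-0.34,0,0,0,0,0, 0,0,0,0,0,0,0]'
python3 circ.py .636 .1025 .05 -6 8
```

```text
time_s: 26.35
ee_pos: [0.6864, 0.1072, 0.0933]
eef_rot: [-3.135, 0.001, -1.546]
force: [22.0, -1.2, -2.9]
grip_width: 0.0195
start ang 5.378402347441302 r 0.050611932962227615
0.53,0.05,0,0,0,0,0, 0.52,0.05,0,0,0,0,0, 0.51,0.10,0,0,0,0,0, 0.50,0.15,0,0,0,0,0, 0.48,0.20,0,0,0,0,0, 0.46,0.25,0,0,0,0,0, 0.43,0.30,0,0,0,0,0, 0.39,0.34,0,0,0,0,0, -42.62159765255871
```

```bash
python3 -m inch '[0.4,-0.15,0,0,0,0,0, 0,0,0,0,0,0,0]'
python3 -m inch '[0.5,-0.05,0,0,0,0,0, 0.5,0.1,0,0,0,0,0, 0,0,0,0,0,0,0]'
```

```text
time_s: 26.6
ee_pos: [0.6867, 0.104, 0.0931]
eef_rot: [-3.138, 0.001, -1.545]
force: [10.9, 0.7, 0.6]
grip_width: 0.019
time_s: 26.98
ee_pos: [0.686, 0.0936, 0.0931]
eef_rot: [-3.139, 0.0, -1.545]
force: [5.7, -1.5, 2.6]
grip_width: 0.0191
```

```bash
python3 -m inch '[0.4,0.1,0,0,0,0,0, 0,0,0,0,0,0,0]'
python3 -m inch '[0.4,0.12,0,0,0,0,0, 0,0,0,0,0,0,0]'
```

```text
time_s: 27.22
ee_pos: [0.6851, 0.0897, 0.0931]
eef_rot: [-3.139, 0.0, -1.545]
force: [7.8, -1.7, 1.7]
grip_width: 0.0195
time_s: 27.48
ee_pos: [0.685, 0.0895, 0.0932]
eef_rot: [-3.135, 0.005, -1.543]
force: [18.1, 18.4, -2.6]
grip_width: 0.0191
```

```bash
python3 -m inch '[0,0,0,0,0,0,0, 0,0,0,0,0,0,0, -0.4,-0.2,0,0,0,0,0, 0,0,0,0,0,0,0]'
python3 - <<'E'
import numpy as np
from scipy.optimize import least_squares
P=np.array([[.6092,.0608],[.6608,.1463],[.685,.0896],[.686,.0936],[.5952,.1285]])
s=least_squares(lambda p:np.hypot(*(P-p).T)-.05,[.636,.1025]);print(s.x,s.fun)
v=P[2]-s.x;print(np.degrees(np.arctan2(v[1],v[0])))
E
```

```text
time_s: 27.98
ee_pos: [0.6853, 0.0905, 0.093]
eef_rot: [-3.14, 0.001, -1.544]
force: [2.0, 2.4, 4.5]
grip_width: 0.0192
[0.63701214 0.10221078] [-1.16461873e-04  9.71262810e-05 -3.82799332e-04 -2.61120657e-04
 -6.09938716e-04]
-14.723898502658749
```

The stop is found: the pose held at (0.685,0.0895) with 18 N. The fitted axis is (0.637,0.102), within 0.6 mm residual, and the handle angle there is -14.7°, matching the block's yaw. Next: one turn counter-clockwise, then a check.

```bash
python3 circ.py .637 .1022 .05 18 20
```

```text
start ang -13.643042512127005 r 0.04970174164948257
-1.55,-0.20,0,0,0,0,0, -1.53,0.32,0,0,0,0,0, -1.36,0.78,0,0,0,0,0, -1.05,1.16,0,0,0,0,0, -0.64,1.43,0,0,0,0,0, -0.17,1.56,0,0,0,0,0, 0.32,1.53,0,0,0,0,0, 0.78,1.36,0,0,0,0,0, 1.16,1.05,0,0,0,0,0, 1.43,0.64,0,0,0,0,0, 1.56,0.17,0,0,0,0,0, 1.53,-0.32,0,0,0,0,0, 1.36,-0.78,0,0,0,0,0, 1.05,-1.16,0,0,0,0,0, 0.64,-1.43,0,0,0,0,0, 0.17,-1.56,0,0,0,0,0, -0.32,-1.53,0,0,0,0,0, -0.78,-1.36,0,0,0,0,0, -1.16,-1.05,0,0,0,0,0, -1.43,-0.64,0,0,0,0,0, 346.356957487873
```

```bash
python3 -m inch '[-1.55,-0.2,0,0,0,0,0, -1.53,0.32,0,0,0,0,0, -1.36,0.78,0,0,0,0,0, -1.05,1.16,0,0,0,0,0, -0.64,1.43,0,0,0,0,0, 0,0,0,0,0,0,0]' 40
python3 -m inch '[-0.17,1.56,0,0,0,0,0, 0.32,1.53,0,0,0,0,0, 0.78,1.36,0,0,0,0,0, 1.16,1.05,0,0,0,0,0, 1.43,0.64,0,0,0,0,0, 0,0,0,0,0,0,0]'
python3 -m inch '[1.56,0.17,0,0,0,0,0, 1.53,-0.32,0,0,0,0,0, 1.36,-0.78,0,0,0,0,0, 1.05,-1.16,0,0,0,0,0, 0.64,-1.43,0,0,0,0,0, 0,0,0,0,0,0,0]'
python3 -m inch '[0.17,-1.56,0,0,0,0,0, -0.32,-1.53,0,0,0,0,0, -0.78,-1.36,0,0,0,0,0, -1.16,-1.05,0,0,0,0,0, -1.43,-0.64,0,0,0,0,0, 0,0,0,0,0,0,0]'
```

```text
time_s: 28.72
ee_pos: [0.6474, 0.1513, 0.093]
eef_rot: [3.141, 0.001, -1.544]
force: [-1.3, 3.2, 5.5]
grip_width: 0.0194
time_s: 29.48
ee_pos: [0.5877, 0.1123, 0.0929]
eef_rot: [3.141, -0.0, -1.546]
force: [-2.4, -1.7, 7.8]
grip_width: 0.0192
time_s: 30.22
ee_pos: [0.626, 0.0535, 0.0929]
eef_rot: [-3.14, 0.002, -1.545]
force: [3.9, 6.4, 7.4]
grip_width: 0.019
time_s: 30.98
ee_pos: [0.6854, 0.0908, 0.0929]
eef_rot: [3.141, 0.001, -1.544]
force: [-1.6, 2.2, 8.4]
grip_width: 0.0192
```

Very low forces; one turn done. Second turn.

```bash
python3 -m inch '[-1.55,-0.2,0,0,0,0,0, -1.53,0.32,0,0,0,0,0, -1.36,0.78,0,0,0,0,0, -1.05,1.16,0,0,0,0,0, -0.64,1.43,0,0,0,0,0, 0,0,0,0,0,0,0]' 40
python3 -m inch '[-0.17,1.56,0,0,0,0,0, 0.32,1.53,0,0,0,0,0, 0.78,1.36,0,0,0,0,0, 1.16,1.05,0,0,0,0,0, 1.43,0.64,0,0,0,0,0, 0,0,0,0,0,0,0]'
python3 -m inch '[1.56,0.17,0,0,0,0,0, 1.53,-0.32,0,0,0,0,0, 1.36,-0.78,0,0,0,0,0, 1.05,-1.16,0,0,0,0,0, 0.64,-1.43,0,0,0,0,0, 0,0,0,0,0,0,0]'
python3 -m inch '[0.17,-1.56,0,0,0,0,0, -0.32,-1.53,0,0,0,0,0, -0.78,-1.36,0,0,0,0,0, -1.16,-1.05,0,0,0,0,0, -1.43,-0.64,0,0,0,0,0, 0,0,0,0,0,0,0, 0,0,0,0,0,0,0, 0,0,0,0,0,0,0]'
python3 - <<'E'
from h import *
np.set_printoptions(precision=4,suppress=True)
o=ctrl.get_obs(); v=o["ee_pos"][:2]-np.array([.637,.1022]); print(np.degrees(np.arctan2(v[1],v[0])),o["joint_vel"])
H={"mallet_grip":.03,"mallet_face":0.0,"pin_top":.113,"handle":.136,"bin":0,"jar":0,"bottle":0,"dish":0,"slidebox":0,"weight":0,"brush":.01}
a=[]
for n in("top","side"):
    im,d,c=cam(n)
    for l,z in H.items():
        r=ctrl.place_of(n,l)
        if r: print(n,l,round(r[0]["score"],2),atz(c,r[0]["centre"],z)[:2])
    a.append(cv2.resize(im[90:320,130:430] if n=="top" else im[130:330,120:420],(400,300)))
save(np.hstack(a),"f8.png")
E
```

```text
time_s: 31.72
ee_pos: [0.6481, 0.1511, 0.093]
eef_rot: [3.141, 0.001, -1.544]
force: [-1.7, 5.9, 7.1]
grip_width: 0.0195
time_s: 32.48
ee_pos: [0.5878, 0.1124, 0.0929]
eef_rot: [3.14, -0.0, -1.546]
force: [-5.0, -1.1, 10.1]
grip_width: 0.0193
time_s: 33.22
ee_pos: [0.6264, 0.0534, 0.0929]
eef_rot: [-3.14, 0.002, -1.545]
force: [3.1, 5.6, 6.9]
grip_width: 0.0192
time_s: 34.22
ee_pos: [0.6853, 0.0901, 0.0929]
eef_rot: [3.14, 0.001, -1.545]
force: [-3.6, 2.7, 8.5]
grip_width: 0.019
-14.044460287945094 [-0.001   0.0004  0.0002  0.0006 -0.0011  0.0009]
top mallet_grip 0.68 [ 0.4516 -0.3286]
top mallet_face 0.61 [ 0.5116 -0.3199]
top pin_top 0.6 [ 0.5852 -0.0822]
top bin 0.57 [0.5175 0.3065]
top jar 0.64 [ 0.3642 -0.1829]
top bottle 0.9 [ 0.7429 -0.3025]
top dish 0.45 [ 0.3609 -0.1857]
top slidebox 0.62 [0.3893 0.0037]
top weight 0.71 [ 0.7987 -0.1034]
top brush 0.56 [ 0.6008 -0.0822]
side mallet_grip 0.57 [ 0.4558 -0.3218]
side mallet_face 0.55 [ 0.5234 -0.317 ]
side pin_top 0.61 [ 0.5795 -0.0886]
side handle 0.49 [0.6877 0.095 ]
side bin 0.91 [0.5196 0.3055]
side jar 0.73 [ 0.3607 -0.1948]
side bottle 0.94 [ 0.7327 -0.2906]
side dish 0.61 [0.3646 0.1757]
side slidebox 0.58 [0.3942 0.0009]
side brush 0.8 [0.7378 0.2769]
```

View pics/f8.png

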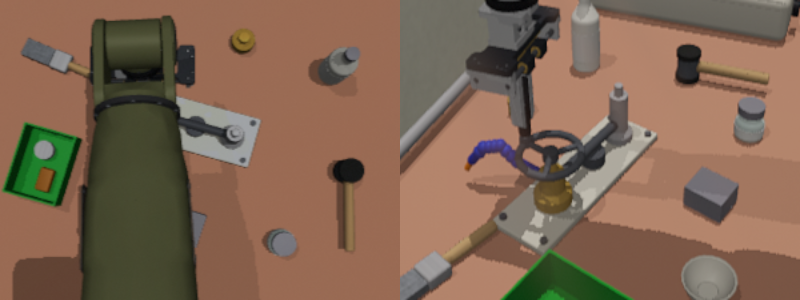

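The fingers hold the handle (side crop (525,110)), the pin is up (618,90), the mallet stands clear on the table (690,65), and the other things are in place. Handing in.

```bash
python3 -c "
from station import ctrl
print(ctrl.hand_in()); o=ctrl.get_obs(); print(o['time_s'],o['ee_pos'],o['grip_width'])"
```

```text
the job is handed in; nothing more can be done
None
the job is handed in; nothing more can be done
```

I carried out the whole job and handed it in at about 34 s of the 72 s limit. No verdict was reported.

**What I did**
- **Pin:** I pressed it with the held mallet to its bottom. The rubber face measured about 0.100 m up, with 16 N net force.
- **Mallet:** I stood it back where it started.
- **Valve:** I wound it shut against its stop, where the arm held still at 18 N, then opened it by two full turns.

**Last checks**
- **Valve angle:** the handle is at -14.0° in the world, against about -14.7° at the stop, so the opening is two turns to within about 0.02 rad.
- **Handle:** it is gripped at a finger opening of 19 mm, and the arm is still.
- **Mallet and pin:** the mallet was back within about 1 mm, clear of the drip feed, and the picture shows the pin up again.
- **Bystanders:** they were within about 12 mm of their first readings, which is detector noise. The arm hid the dish and brush from the top camera, and its two poor matches there I put down to false detections. The side camera found both in place. The weight was found only from the top, also in place.

**What went wrong or disagreed**
- **Failed grasps:** my first two tries at the mallet closed on air. The real fingertips end about 39 mm short of the reported TCP, as the side picture and the wrist depth both showed.
- **Grip height:** I allowed for this in every later grip, and gripped the valve handle high enough that the grasp point is within 35 mm whichever tip position is used.

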